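Find the loose bench hatch and push it open

ROBOT

A 6-joint arm with a two-finger parallel gripper is mounted at the origin on the work surface. World frame = base frame: x ahead of the robot, y to its left, z up, the work surface at z = 0. Lengths are in m, angles in rad, forces in N, time in s.
With the tool pointing down it reaches from about 0.35 to 0.875 m from the base axis. Payload 4.2 kg.
Tool frame: the origin (TCP) lies where the fingers leave the gripper's body, on its centre line; the fingertips stand 73 mm ahead of it and the grasp point (between the pads) lies 54 mm ahead of it (robot.tcp_to_tips is the z of the fingertips in the tool frame, in m); z points along the fingers, y is the direction in which the jaws open and shut (so a half turn about z gives the same grasp; the last joint's range is limited). The gripper opens to 85 mm and grips with 20 to 120 N. Pads are 22 mm wide; open, the fingers measure 114 mm over their backs; the gripper's body (76 mm by 85 mm) begins 54 mm behind the grasp point. The pads swing forward as they close: fully open they stand 13 mm farther back than shut.
Start: joints at [1.415, 0.385, 0.008, 0, -1.194, -0.259], TCP at [0.252, 0.572, 0.304] pointing down, gripper open.
Joint ranges: [-3.14, 3.14], [-1.21, 2.06], [-1.07, 1.41], [-3.16, 2.05], [-2.99, -0.16], [-3.1, 3.1]. Speed limits (rad/s): [2.79, 2.79, 3.14, 3.14, 3.14, 3.14].

INTERFACE

Orientations are given as a unit quaternion [x, y, z, w].
In Python, from plant import robot gives the robot as it stands.
- The arm moves only by the tool step_arm, never from a script. Its argument "motion" is a list of rows, each a list of 3 entries, a list of its own where there are three numbers: the shift along the tool's x, y, z as a fraction of full scale, then the turn, a rotation vector about the tool's x, y, z as a fraction of full scale, then the opening, from -1 (shut) to 1 (fully open). In form: [[[dx, dy, dz], [wx, wy, wz], jaw], ...]. A call has exactly 10 rows; each row shifts and turns the commanded pose from where the row before left it, along the tool's axes as they then stand; what a row does not reach is not made up. Full scale, the value 1, is 30 mm for a shift and 6 degrees for a turn. A row lasts 1/12 s, in which the tool goes at most 41.7 mm and 7.16 degrees, less where a joint would pass 70% of its speed; a pose out of reach is approached as far as the arm can. A call with a number of a shift or a turn outside -1 to 1 is refused whole. A call with a gripper value outside its range is refused whole. The fingers move at their own pace and stop on an object; "grip_force" is the grip in N (left out, the last holds). Time passes only in rows, so rows that do not move let the fingers close, or fill a call up. It gives the time, the measured TCP pose, the force and the opening at its end, in the units of the state.
- robot.get_state(): the state, without advancing time (a new reading comes with each control period).
- robot.get_image(name): name is "scene" or "top"; returns the picture (400x640x3 uint8, red, green, blue); there is no depth.
- robot.camera_model(name): a dict with "vertical_fov" (degrees; the focal length in pixels is half the picture's height over the tangent of half this angle, whatever the lens; pixels are square), "cx", "cy" (the principal point, pixels), "rvec" (rotation vector, rad) and "tvec" (3), from world to camera coordinates, as OpenCV has them. Camera axes: x right, y down, z forward; pixel columns grow to the right and rows downward; lengths in m; the calibration is good to about 2 mm. A picture is of the moment at which its call begins. camera_model takes no time and is no camera call.
- robot.job_done(): hands the job in, once; it reports no verdict.
Trained networks look in the newest picture that a camera, given by its name, has taken for a name from the list of things; names that differ only in an ending like _2 or _b are one class to them, and where a whole thing is asked for, a point or a joint stands for the part that bears it (a point fixed in the world has none). Each returns a list of dicts, best first, with "conf" (0 to 1); they miss things now and then, are a little off and sometimes report something else, mostly with a low value. They report only what shows in the picture. A call takes as long as a camera call.
- robot.look_for(thing, camera): "extent" ([left, top, right, bottom] in pixels, round what is visible of it).
The state is a dict: "t": time; "qpos": joint angles; "dq": joint speeds; "effort": joint torques, N m; "eef_pos": TCP position; "tool_rot": TCP orientation; "ft_force": force on the tool from outside, world axes, zero at the start; "wrist_torque": the same for the moment, N m; "width": finger opening in m.
Only numpy, scipy, OpenCV 4.12 (cv2) and the standard library are available. Lean on these libraries where they do the work, as an engineer would, in place of code of your own. Each camera call takes 0.05 s, during which the arm holds its last target.

TASK

Three of the four hatches in the top of the wooden chest are blocked from below and one is free: press down on their ends with your fingertips, without forcing any, to find the one that rocks on its axle. Push that hatch wide open, either way round, until it stands nearly on edge, and leave it so. Only press and push: lift nothing, and leave the tub, sleeve and hammer where they are.

Things in the scene. Friction and masses are not known exactly. Their poses are not given: they have to be found in the camera images.
- chest: Fixed low wooden chest, 166 (x) x 370 (y) x 100 mm high; origin at the centre of its underside, x across it, away from the robot at yaw 0, y along the row of four pale hatches, 90 mm apart. Rim 20 mm wide on the long sides, 10 mm bars between the hatches; each hatch covers a well 126 x 80 mm, 92 mm deep. Any of the four hatches may be the free one; a blocked one gives 2 mm at most, then is rigid.
- hatch0 (a joint): Tilt (rad) of the hatch at the +y end about its axle (along chest y, through the hatch's centre, 5 mm below its top). 0: level and flush; positive: its -x half (chest frame) is down and its +x half up. If free it turns to stops at -1.3 and 1.3, is balanced and stays where left; axle friction 0.15 N m, so 4 N pressed 40 mm from the axle tips it.
- hatch0_mid (a point): Centre of the top face of the pale wooden hatch at the +y end, 120 (chest x) x 74 (y) x 10 mm, level with the chest's rim when closed (100 mm above the bench); axes as the chest's when level, turning with the hatch (z out of its top face).
- hatch1 (a joint): Tilt (rad) of the hatch second from the +y end about its axle (along chest y, through the hatch's centre, 5 mm below its top). 0: level and flush; positive: its -x half (chest frame) is down and its +x half up. If free it turns to stops at -1.3 and 1.3, is balanced and stays where left; axle friction 0.15 N m, so 4 N pressed 40 mm from the axle tips it.
- hatch1_mid (a point): Centre of the top face of the pale wooden hatch second from the +y end, 120 (chest x) x 74 (y) x 10 mm, level with the chest's rim when closed (100 mm above the bench); axes as the chest's when level, turning with the hatch (z out of its top face).
- hatch2 (a joint): Tilt (rad) of the hatch second from the -y end about its axle (along chest y, through the hatch's centre, 5 mm below its top). 0: level and flush; positive: its -x half (chest frame) is down and its +x half up. If free it turns to stops at -1.3 and 1.3, is balanced and stays where left; axle friction 0.15 N m, so 4 N pressed 40 mm from the axle tips it.
- hatch2_mid (a point): Centre of the top face of the pale wooden hatch second from the -y end, 120 (chest x) x 74 (y) x 10 mm, level with the chest's rim when closed (100 mm above the bench); axes as the chest's when level, turning with the hatch (z out of its top face).
- hatch3 (a joint): Tilt (rad) of the hatch at the -y end about its axle (along chest y, through the hatch's centre, 5 mm below its top). 0: level and flush; positive: its -x half (chest frame) is down and its +x half up. If free it turns to stops at -1.3 and 1.3, is balanced and stays where left; axle friction 0.15 N m, so 4 N pressed 40 mm from the axle tips it.
- hatch3_mid (a point): Centre of the top face of the pale wooden hatch at the -y end, 120 (chest x) x 74 (y) x 10 mm, level with the chest's rim when closed (100 mm above the bench); axes as the chest's when level, turning with the hatch (z out of its top face).
- tub_center (a point): Loose white and blue closed plastic tub, 102 mm across, 72 mm high; point at its centre, half-way up. To be left alone.
- sleeve_center (a point): Loose upright steel sleeve, 48 mm across, 70 mm high; point at its centre, half-way up. To be left alone.
- hammer_grip (a point): Loose hammer lying on the bench, about 260 mm long; point on its handle. To be left alone.

How it is judged:
By the outcome, as a careful person would: the job done as asked, in the order asked, and still so for the second after the job is handed in, with the robot touching nothing.
It also fails if it takes over 64 s, if anything falls off the work surface, if the arm or the gripper's body presses on something with over 40 N, if the wrist force passes 120 N, or if a joint passes its speed limit or range.

## Working session

There is one attempt and no reset: what is moved stays moved. The work goes in short steps, Python scripts to look and compute and a tool call to move; the robot and the scene stay as the last step left them, time stands still between calls to the robot, and variables do not carry over. Pictures are saved under pics/ and viewed, and the job is handed in when it is done.

Besides the shell and the picture viewer there is one more tool, called after "Emit:" as name(argument=value, ...) on one line, values as JSON. step_arm: Moves the arm, as the interface text tells. Shift numbers are shares of 30 mm and turn numbers shares of 6 degrees, none past 1 either way. Its arguments: {"type":"object","properties":{"motion":{"type":"array"},"grip_force":{"type":"number"}},"required":["motion"]}

```bash
mkdir -p pics; ls; python3 - <<'E'
from plant import robot
import cv2
for n in("scene","top"):
    im=robot.get_image(n); cv2.imwrite(f"pics/{n}0.png",im[:,:,::-1]); print(robot.camera_model(n))
    for t in["chest","hatch0","hatch0_mid","tub_center","sleeve_center","hammer_grip"]:
        try: print(n,t,robot.look_for(t,n)[:4])
        except Exception as e: print(t,e)
print(robot.get_state())
E
```

```text
pics
{'vertical_fov': 56.88048060353963, 'cx': 323.92357178640634, 'cy': 191.83831446210993, 'rvec': array([ 0.82222109,  2.53544828, -1.0937064 ]), 'tvec': array([ 0.42403447, -0.11001439,  1.30843549])}
scene chest [{'extent': [395.2, 314.0, 448.6, 370.5], 'conf': 0.72}, {'extent': [250.8, 157.5, 378.9, 279.1], 'conf': 0.61}]
scene hatch0 [{'extent': [320.4, 213.6, 369.7, 251.6], 'conf': 0.86}, {'extent': [263.2, 160.9, 309.2, 187.5], 'conf': 0.74}, {'extent': [296.2, 192.0, 349.4, 228.7], 'conf': 0.67}, {'extent': [281.2, 174.3, 325.9, 207.7], 'conf': 0.58}]
scene hatch0_mid [{'extent': [322.8, 211.6, 372.2, 252.9], 'conf': 0.6}]
scene tub_center [{'extent': [395.9, 315.1, 443.9, 369.1], 'conf': 0.9}, {'extent': [265.3, 159.5, 309.5, 186.2], 'conf': 0.17}]
scene sleeve_center [{'extent': [283.5, 136.5, 296.5, 159.2], 'conf': 0.6}]
scene hammer_grip [{'extent': [217.6, 128.9, 277.8, 169.2], 'conf': 0.65}]
{'vertical_fov': 55.91236663026561, 'cx': 324.460503225467, 'cy': 200.19890303294926, 'rvec': array([ 2.16115145, -2.19930062,  0.02259501]), 'tvec': array([0.01350214, 0.52293393
[... 654 characters left out ...]
onf': 0.81}]
{'t': 0.7, 'qpos': array([ 1.41461045e+00,  3.84657822e-01,  7.91616904e-03, -1.03341927e-05,
       -1.19400833e+00, -2.58596832e-01]), 'dq': array([-1.80357579e-03, -7.43510290e-04, -3.95534980e-05, -1.06568615e-03,
        1.44930593e-04,  1.83005041e-03]), 'effort': array([-3.28062151e-04, -3.91950166e+01,  1.88584846e+01,  4.19022158e+00,
       -2.45929050e-04,  6.24844336e-07]), 'eef_pos': array([0.25183743, 0.57199115, 0.30394237]), 'tool_rot': array([ 9.78570993e-01, -2.05909716e-01, -5.98447038e-06, -2.28972326e-05]), 'ft_force': array([-0.03241717, -0.29400922, -0.14902051]), 'wrist_torque': array([-0.03322365, -0.05243355,  0.00225058]), 'width': 0.08507651778283257}
```

```bash
python3 - <<'E'
import cv2
for n,(x0,x1,y0,y1) in {"scene":(200,460,110,380),"top":(150,510,100,300)}.items():
    im=cv2.imread(f"pics/{n}0.png")
    s=min(800/(x1-x0),600/(y1-y0)); 
    cv2.imwrite(f"pics/{n}0c.png",cv2.resize(im[y0:y1,x0:x1],None,fx=int(s),fy=int(s),interpolation=cv2.INTER_CUBIC))
cv2.imwrite
E
```

```text
(no output)
```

View pics/top0.png

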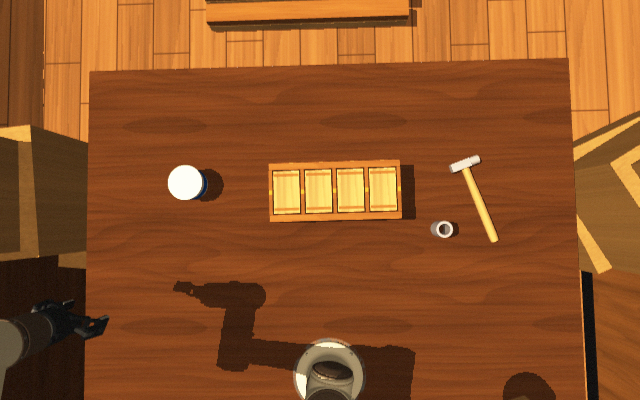

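View pics/scene0.png

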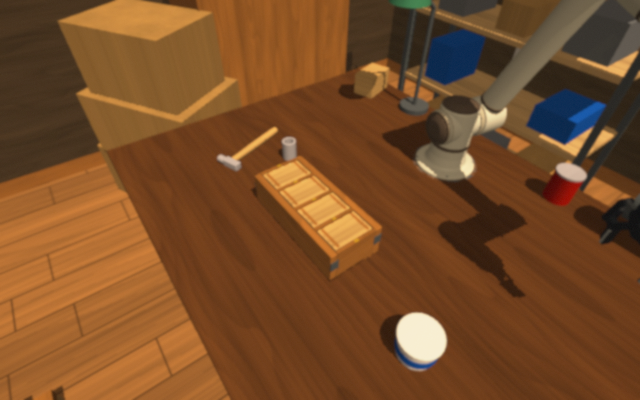

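```bash
cat > h.py <<'E'
import numpy as np,cv2
from plant import robot
def ray(n,u,v,z):
    c=robot.camera_model(n);h=400
    f=h/2/np.tan(np.radians(c['vertical_fov'])/2)
    R=cv2.Rodrigues(c['rvec'])[0];C=-R.T@c['tvec']
    d=R.T@np.array([(u-c['cx'])/f,(v-c['cy'])/f,1]);return C+d*(z-C[2])/d[2]
E
python3 - <<'E'
from h import *
for u,v in [(287,192.7),(319,192.5),(350,190),(382.5,190),(268.6,190),(401.3,190),(335,160),(335,219)]: print(ray("top",u,v,.1))
for e in [(320.4,213.6,369.7,251.6),(296,192,349,228.7),(281,174.3,326,207.7),(263.2,160.9,309.2,187.5)]: print(ray("scene",(e[0]+e[2])/2,(e[1]+e[3])/2,.1))
E
```

```text
[0.54166887 0.10680624 0.1       ]
[0.54052669 0.01669862 0.1       ]
[ 0.54589704 -0.07027345  0.1       ]
[ 0.54416288 -0.16085904  0.1       ]
[0.55028167 0.15876111 0.1       ]
[ 0.54316397 -0.21303787  0.1       ]
[ 0.63135767 -0.02983523  0.1       ]
[ 0.46551947 -0.02682821  0.1       ]
[0.55067913 0.12098949 0.1       ]
[0.55101358 0.02534873 0.1       ]
[ 0.54994206 -0.06667685  0.1       ]
[ 0.55084158 -0.15658033  0.1       ]
```

View pics/top0c.png

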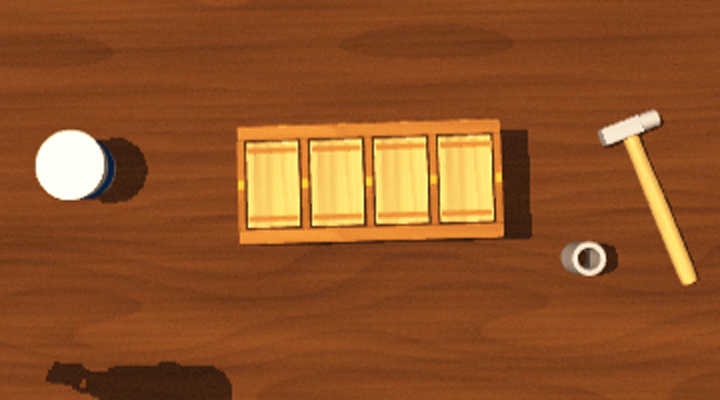

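View pics/scene0c.png

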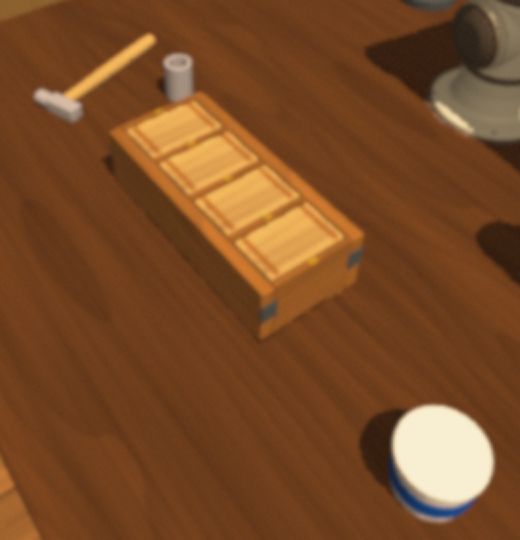

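```bash
python3 - <<'E'
from h import *
# hatch corners refine in top picture: corner of pale hatches (full px = 150+u/2,100+v/2)
# chest top corners
c=[(237,128),(499,120),(504,237),(240,244)]
P=np.array([ray("top",150+u/2,100+v/2,.1)[:2] for u,v in c]);print(P,P.mean(0))
e=P[0]-P[1]+P[3]-P[2];print("yaw",np.degrees(np.arctan2(-e[0],e[1])),np.linalg.norm(P[0]-P[1]),np.linalg.norm(P[1]-P[2]))
for u,v in [(272,184),(337,182),(402,180),(467,178)]: print(ray("top",150+u/2,100+v/2,.1))
g=cv2.cvtColor(cv2.imread("pics/top0.png"),cv2.COLOR_BGR2HSV)
m=((g[...,2]>190)&(g[...,1]<170)).astype('uint8');m[:150]=0;m[230:]=0;m[:,:265]=0;m[:,405:]=0
n,l,s,ce=cv2.connectedComponentsWithStats(m)
for a,b in zip(s[1:],ce[1:]):
    if a[4]>100: print(a,b,ray("top",*b,.1))
E
```

```text
[[ 0.62403694  0.15837587]
 [ 0.6274508  -0.21030831]
 [ 0.4637924  -0.212822  ]
 [ 0.46016509  0.15563039]] [ 0.54386131 -0.02728101]
yaw 0.5472748466994404 0.368699989543948 0.1636777046664875
[0.54369656 0.10960692 0.1       ]
[0.5447728  0.01803572 0.1       ]
[ 0.54584355 -0.07306796  0.1       ]
[ 0.54690884 -0.16370769  0.1       ]
[369 167  28  44 981] [382.49235474 189.00917431] [ 0.54693701 -0.16090588  0.1       ]
[305 169  27  44 967] [318.22854188 190.9565667 ] [0.54490954 0.01879632 0.1       ]
[337 168  27  44 967] [350.23578077 189.93795243] [ 0.54605858 -0.0709359   0.1       ]
[273 170  27  44 957] [286.4137931  192.04284222] [0.54355355 0.10843988 0.1       ]
```

Emit:
step_arm(motion=[[[0.7,0.7,0],[0,0,-0.82],-1],[[0.7,0.7,0],[0,0,-0.82],-1],[[0.6,0.8,0],[0,0,-0.82],-1],[[0.6,0.8,0],[0,0,-0.82],-1],[[0.5,0.85,0],[0,0,-0.82],-1],[[0.5,0.9,0.2],[0,0,0],-1],[[0.5,0.9,0.2],[0,0,0],-1],[[0.5,0.9,0.2],[0,0,0],-1],[[0.5,0.9,0.2],[0,0,0],-1],[[0.5,0.9,0.2],[0,0,0],-1]], grip_force=20)

```text
t: 1.53
eef_pos: [0.392, 0.3017, 0.274]
tool_rot: [1.0, 0.007, 0.0, -0.0]
ft_force: [0.7, 0.9, 0.2]
width: -0.0
```

Emit:
step_arm(motion=[[[0.5,0.9,0.4],[0,0,0],-1],[[0.5,0.9,0.4],[0,0,0],-1],[[0.5,0.9,0.4],[0,0,0],-1],[[0.5,0.9,0.4],[0,0,0],-1],[[0.5,0.9,0.4],[0,0,0],-1],[[0.5,0.9,0.3],[0,0,0],-1],[[0.5,0.7,0.2],[0,0,0],-1],[[0,0,0],[0,0,0],-1],[[0,0,0],[0,0,0],-1],[[0,0,0],[0,0,0],-1]])

```text
t: 2.37
eef_pos: [0.4992, 0.1218, 0.1991]
tool_rot: [1.0, 0.007, 0.0, -0.0]
ft_force: [-1.1, 0.1, 0.5]
width: 0.0003
```

```bash
python3 - <<'E'
from h import *
s=robot.get_state();print(s['eef_pos'],s['ft_force'],s['width'])
im=robot.get_image("scene");cv2.imwrite("pics/s1.png",cv2.resize(im[100:300,200:460,::-1],None,fx=3,fy=3,interpolation=cv2.INTER_CUBIC)[:600])
E
```

```text
[0.49922251 0.12180113 0.19909955] [-1.1129332   0.1319695   0.53677854] 0.00029122695605517747
```

View pics/s1.png

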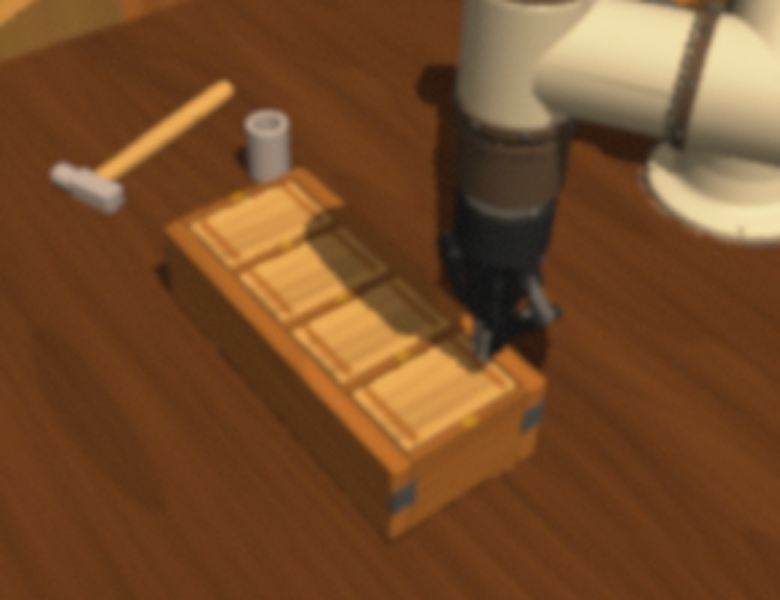

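Emit:
step_arm(motion=[[[0.1,0.2,0.4],[0,0,0],-1],[[0,0.2,0.3],[0,0,0],-1],[[0,0,0.07],[0,0,0],-1],[[0,0,0.03],[0,0,0],-1],[[0,0,0.03],[0,0,0],-1],[[0,0,0.03],[0,0,0],-1],[[0,0,0.03],[0,0,0],-1],[[0,0,0.03],[0,0,0],-1],[[0,0,0],[0,0,0],-1],[[0,0,0],[0,0,0],-1]])

```text
t: 3.25
eef_pos: [0.5025, 0.11, 0.1719]
tool_rot: [1.0, 0.007, 0.0, -0.0]
ft_force: [-3.1, 2.1, 5.6]
width: 0.0002
```

Emit:
step_arm(motion=[[[0,0,0.02],[0,0,0],-1],[[0,0,0.02],[0,0,0],-1],[[0,0,0.02],[0,0,0],-1],[[0,0,0],[0,0,0],-1],[[0,0,0],[0,0,0],-1],[[0,0,0],[0,0,0],-1],[[0,0,0],[0,0,0],-1],[[0,0,0],[0,0,0],-1],[[0,0,0],[0,0,0],-1],[[0,0,0],[0,0,0],-1]])

```text
t: 4.08
eef_pos: [0.5025, 0.11, 0.1718]
tool_rot: [1.0, 0.008, 0.001, -0.0]
ft_force: [-6.7, 2.1, 15.0]
width: 0.0002
```

Emit:
step_arm(motion=[[[0,0,-0.5],[0,0,0],-1],[[0,0.75,0],[0,0,0],-1],[[0,0.75,0],[0,0,0],-1],[[0,0.75,0],[0,0,0],-1],[[0,0.75,0],[0,0,0],-1],[[0,0,0.3],[0,0,0],-1],[[0,0,0.1],[0,0,0],-1],[[0,0,0.05],[0,0,0],-1],[[0,0,0.03],[0,0,0],-1],[[0,0,0],[0,0,0],-1]])

```text
t: 4.92
eef_pos: [0.5033, 0.0188, 0.1718]
tool_rot: [1.0, 0.008, -0.001, 0.002]
ft_force: [-4.2, -7.8, 14.5]
width: 0.0
```

Emit:
step_arm(motion=[[[0,0,0.02],[0,0,0],-1],[[0,0,0],[0,0,0],-1],[[0,0,0],[0,0,0],-1],[[0,0,0],[0,0,0],-1],[[0,0,0],[0,0,0],-1],[[0,0,0],[0,0,0],-1],[[0,0,0],[0,0,0],-1],[[0,0,0],[0,0,0],-1],[[0,0,0],[0,0,0],-1],[[0,0,0],[0,0,0],-1]])

```text
t: 5.75
eef_pos: [0.5033, 0.0188, 0.1718]
tool_rot: [1.0, 0.008, -0.001, 0.002]
ft_force: [-5.2, -7.4, 18.0]
width: -0.0001
```

B is rigid too. Next C.

Emit:
step_arm(motion=[[[0,0,-0.5],[0,0,0],-1],[[0,0.75,0],[0,0,0],-1],[[0,0.75,0],[0,0,0],-1],[[0,0.75,0],[0,0,0],-1],[[0,0.75,0],[0,0,0],-1],[[0,0,0.3],[0,0,0],-1],[[0,0,0.1],[0,0,0],-1],[[0,0,0.05],[0,0,0],-1],[[0,0,0.03],[0,0,0],-1],[[0,0,0],[0,0,0],-1]])

```text
t: 6.58
eef_pos: [0.5049, -0.0697, 0.1701]
tool_rot: [1.0, 0.008, -0.0, 0.0]
ft_force: [-0.5, -1.9, 2.2]
width: 0.0001
```

Emit:
step_arm(motion=[[[0,0,0.03],[0,0,0],-1],[[0,0,0.03],[0,0,0],-1],[[0,0,0.03],[0,0,0],-1],[[0,0,0],[0,0,0],-1],[[0,0,0],[0,0,0],-1],[[0,0,0],[0,0,0],-1],[[0,0,0],[0,0,0],-1],[[0,0,0],[0,0,0],-1],[[0,0,0],[0,0,0],-1],[[0,0,0],[0,0,0],-1]])

```text
t: 7.42
eef_pos: [0.5049, -0.0701, 0.1673]
tool_rot: [1.0, 0.007, -0.0, -0.0]
ft_force: [-2.8, 2.7, 4.3]
width: -0.0
```

Emit:
step_arm(motion=[[[0,0,0.04],[0,0,0],-1],[[0,0,0.04],[0,0,0],-1],[[0,0,0.04],[0,0,0],-1],[[0,0,0.04],[0,0,0],-1],[[0,0,0.04],[0,0,0],-1],[[0,0,0.04],[0,0,0],-1],[[0,0,0],[0,0,0],-1],[[0,0,0],[0,0,0],-1],[[0,0,0],[0,0,0],-1],[[0,0,0],[0,0,0],-1]])

```text
t: 8.25
eef_pos: [0.5052, -0.0706, 0.1601]
tool_rot: [1.0, 0.007, 0.0, 0.0]
ft_force: [0.5, 0.2, 1.7]
width: 0.0003
```

Emit:
step_arm(motion=[[[0,0,0.1],[0,0,0],-1],[[0,0,0.1],[0,0,0],-1],[[0,0,0.1],[0,0,0],-1],[[0,0,0.1],[0,0,0],-1],[[0,0,0.1],[0,0,0],-1],[[0,0,0.1],[0,0,0],-1],[[0,0,0.1],[0,0,0],-1],[[0,0,0.1],[0,0,0],-1],[[0,0,0],[0,0,0],-1],[[0,0,0],[0,0,0],-1]])

```text
t: 9.08
eef_pos: [0.5043, -0.0704, 0.1354]
tool_rot: [1.0, 0.007, -0.001, 0.0]
ft_force: [0.9, -0.3, -0.1]
width: 0.0001
```

```bash
python3 - <<'E'
from h import *
s=robot.get_state();print(s['eef_pos'],s['ft_force'],s['width'])
im=robot.get_image("scene");cv2.imwrite("pics/s2.png",cv2.resize(im[100:300,200:460,::-1],None,fx=3,fy=3,interpolation=cv2.INTER_CUBIC)[:600])
E
```

```text
[ 0.50430352 -0.07037852  0.13536514] [ 0.93893347 -0.33427202 -0.09351917] 9.180080427205123e-05
```

View pics/s2.png

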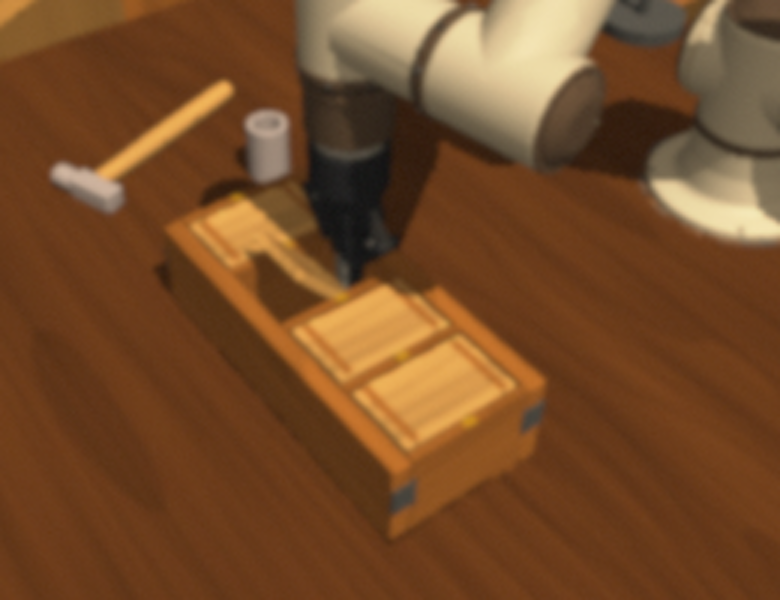

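Emit:
step_arm(motion=[[[0,0,0.1],[0,0.4,0],-1],[[0,0,0.1],[0,0.4,0],-1],[[0,0,0.1],[0,0.4,0],-1],[[-0.04,0,0.05],[0,0.4,0],-1],[[-0.04,0,0.05],[0,0.4,0],-1],[[-0.06,0,0],[0,0.3,0],-1],[[-0.06,0,0],[0,0.2,0],-1],[[0,0,0],[0,0,0],-1],[[0,0,0],[0,0,0],-1],[[0,0,0],[0,0,0],-1]])

```text
t: 9.97
eef_pos: [0.4993, -0.0705, 0.1227]
tool_rot: [0.992, 0.007, 0.129, -0.001]
ft_force: [-2.8, 1.2, 1.2]
width: 0.0001
```

```bash
python3 - <<'E'
from h import *
s=robot.get_state();print(s['eef_pos'],s['ft_force'],s['tool_rot'])
im=robot.get_image("scene");cv2.imwrite("pics/s3.png",cv2.resize(im[100:300,200:460,::-1],None,fx=3,fy=3,interpolation=cv2.INTER_CUBIC)[:600])
E
```

```text
[ 0.49925501 -0.07054246  0.12270853] [-2.84696705  1.17685357  1.15327712] [ 9.91596617e-01  6.88984302e-03  1.29182767e-01 -7.01366482e-04]
```

View pics/s3.png

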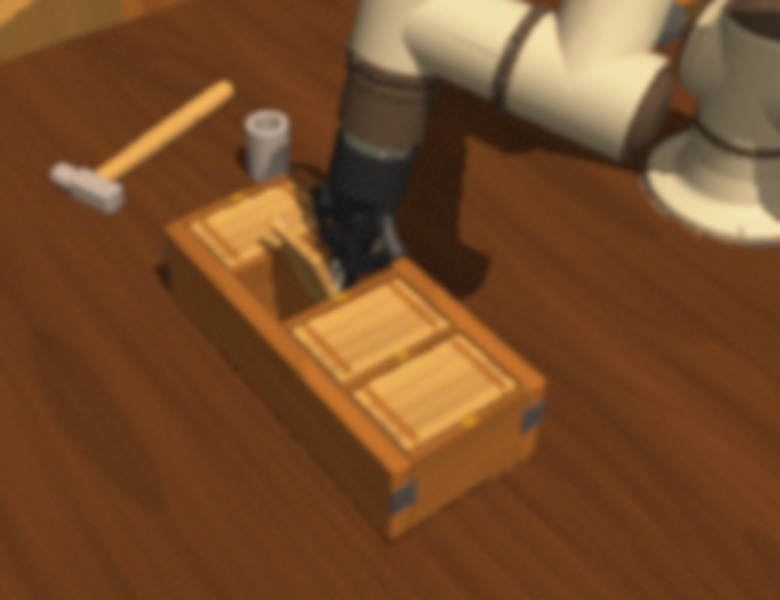

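Emit:
step_arm(motion=[[[0.04,0,0.01],[0,0,0],-1],[[0.04,0,0.01],[0,0,0],-1],[[0.04,0,0.01],[0,0,0],-1],[[0,0,0],[0,0,0],-1],[[0,0,0],[0,0,0],-1],[[0,0,0],[0,0,0],-1],[[0,0,0],[0,0,0],-1],[[0,0,0],[0,0,0],-1],[[0,0,0],[0,0,0],-1],[[0,0,0],[0,0,0],-1]])

```text
t: 10.85
eef_pos: [0.5023, -0.0707, 0.1223]
tool_rot: [0.992, 0.007, 0.129, -0.001]
ft_force: [-5.2, 0.4, -2.0]
width: -0.0
```

Emit:
step_arm(motion=[[[0.04,0,0.01],[0,0,0],-1],[[0.04,0,0.01],[0,0,0],-1],[[0.03,0,0.01],[0,0,0],-1],[[0,0,0],[0,0,0],-1],[[0,0,0],[0,0,0],-1],[[0,0,0],[0,0,0],-1],[[0,0,0],[0,0,0],-1],[[0,0,0],[0,0,0],-1],[[0,0,0],[0,0,0],-1],[[0,0,0],[0,0,0],-1]])

```text
t: 11.68
eef_pos: [0.5031, -0.0708, 0.122]
tool_rot: [0.992, 0.007, 0.126, -0.0]
ft_force: [-14.2, 5.2, 7.5]
width: 0.0
```

Emit:
step_arm(motion=[[[-0.1,0,0],[0,0,0],-1],[[-0.1,0,0],[0,0,0],-1],[[0,0,-0.2],[0,0,0],-1],[[0,0,-0.4],[0,0,0],-1],[[0,0,-0.6],[0,0,0],-1],[[0,0,-0.8],[0,0,0],-1],[[0,0,-0.9],[0,0,0],-1],[[-0.3,0,-0.9],[0,0,0],-1],[[-0.5,0,-0.6],[0,0,0],-1],[[-0.5,0,-0.3],[0,0,0],-1]])

```text
t: 12.52
eef_pos: [0.4293, -0.0708, 0.2522]
tool_rot: [0.991, 0.008, 0.136, -0.002]
ft_force: [0.6, 1.3, 0.2]
width: -0.0003
```

```bash
python3 - <<'E'
from h import *
s=robot.get_state();print(s['eef_pos'],s['ft_force'],s['tool_rot'])
im=robot.get_image("scene");cv2.imwrite("pics/s4.png",cv2.resize(im[100:300,200:460,::-1],None,fx=3,fy=3,interpolation=cv2.INTER_CUBIC)[:600])
im=robot.get_image("top");cv2.imwrite("pics/t4.png",cv2.resize(im[120:270,240:440,::-1],None,fx=4,fy=4,interpolation=cv2.INTER_CUBIC)[:600])
for t in["tub_center","sleeve_center","hammer_grip"]: print(t,robot.look_for(t,"top")[:1])
E
```

```text
[ 0.42933538 -0.07080113  0.25221645] [0.64409726 1.34227801 0.16549723] [ 0.99067438  0.00761491  0.13602302 -0.00200414]
tub_center [{'extent': [168.7, 168.9, 206.8, 201.1], 'conf': 0.92}]
sleeve_center [{'extent': [430.2, 220.6, 451.8, 238.7], 'conf': 0.56}]
hammer_grip [{'extent': [449.3, 156.0, 495.8, 242.8], 'conf': 0.6}]
```

View pics/s4.png

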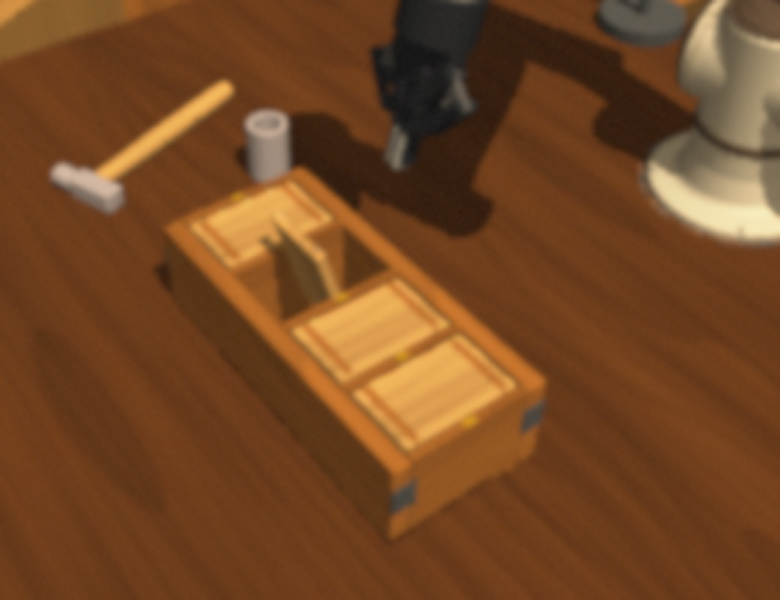

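View pics/t4.png

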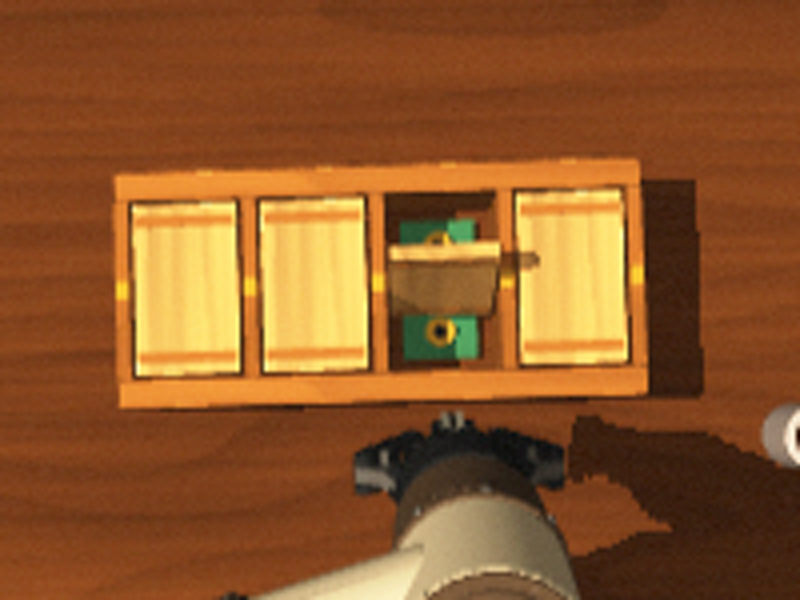

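```bash
python3 - <<'E'
from h import *
c=robot.camera_model("top");f=200/np.tan(np.radians(c['vertical_fov'])/2)
for th in(1.0,1.1,1.2,1.3):
    C,S=np.cos(th),np.sin(th)
    out=[]
    for k in(5,-5):
        p=np.array([.546+.06*C-k/1e3*S,-.071,.095+.06*S+k/1e3*C])
        q=cv2.Rodrigues(c['rvec'])[0]@p+c['tvec'];out.append(4*(q[1]/q[2]*f+c['cy']-120))
    print(th,out)
E
```

```text
1.0 [np.float64(232.1488614296668), np.float64(220.5814396646756)]
1.1 [np.float64(239.86306028028525), np.float64(227.3350193955066)]
1.2 [np.float64(248.0443928361451), np.float64(234.69227059457376)]
1.3 [np.float64(256.6004501078712), np.float64(242.57386499169513)]
```

```bash
python3 - <<'E'
from plant import robot
print(robot.job_done(), robot.get_state()['t'])
E
```

```text
the job is handed in; nothing more can be done
the job is handed in; nothing more can be done
```

The free hatch was the second from the −y (right-hand) end, assuming the chest is at yaw near 0, which makes it hatch2. It now stands open, and I handed the job in at about 13 s of the 64 s allowed.

- **Finding it:** I pressed the robot-side ends one at a time. The first and second hatches from the +y end stayed rigid at about 15 N and 18 N. The third gave way under about 4 N. I did not press the fourth.
- **Opening it:** I pushed its robot-side half down and tilted the tool to swing it further, until it stopped against about 14 N.
- **Last checks:** In the final top picture, the hatch's upper edge spans rows 243–262. My model gives 243–257 for a tilt of 1.3 rad, so it is at or very near its stop.
- **Surroundings:** The network placed the tub, sleeve and hammer within about 4 pixels of where they started, and the gripper is clear of everything. No check failed.

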